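# Clip the moulding flask's closing pin

### The job

The mould in the closed moulding flask is ready to pour, but one of its two closing pins still lacks its clip. Pick up the loose R-clip lying on the aluminium ingot and push its straight leg through the cross-hole of that pin, gently and without forcing it, until the bent leg has ridden over the pin and snapped home around it as on the other pin; then let go. Leave the other pin, the tools and the can alone.

Things in the scene. Friction and masses are not known exactly. Their poses are not given: they have to be found in the camera images.
- flask: closed steel moulding flask, 150 (x) by 200 (y) by 100 mm high, fixed on the bench; origin at its underside's centre; a lug at each end (y = +130 and -130 mm), top level with the flask's top, carries an upright closing pin. Which lug has the open pin varies. A small ingot, 80 mm long, lies on top as a weight, up to 138 mm above the bench.
- pin: the pin that lacks its clip, steel, 20 mm in diameter. Origin on its axis at the top face of its round bush (36 mm wide, on the lug), 108 mm above the bench; z up along the pin; x along the cross-hole. The clip may enter from -x or +x; there is free room on the -x (robot) side. The pin does not turn and is tight: it takes about 30 N to shift it up or down.
- pin_mid (a point): point on the pin's axis 40 mm above the bush top: the MIDDLE of where the hole may be. The pin sticks at an unknown height: the true hole centre is up to 20 mm above or below this point; readings do not tell, so see it or feel for it. The level hole goes right through the axis along x, 7.6 mm wide and high, rims countersunk 1.2 mm. The pin's top is 40 mm above the hole's centre.
- pin_done: the same kind of pin on the other lug, its clip already fitted: leave it. Origin and axes as for the open pin; its top is 74 mm above the bush.
- clip: the loose steel R-clip of 6 mm round wire, 60 g, lying flat, 130 mm long, about 24 mm wide. Origin on the underside of the straight leg (wire centre 3 mm above) where the pin's axis sits when home; x along the straight leg to its tip, z up. The bent leg is on the +y side. More than 24 N between clip and pin (spring squeeze of up to about 14 N included) bends it.
- clip_tip (a point): rounded tip of the clip's straight leg, wire centre height, 42 mm ahead of the seat point
- clip_seat (a point): point of the straight leg (wire centre) that lies on the pin's axis when the clip is home; axes as the clip's. The bent leg first touches the pin when this point is about 23 mm short of the axis, rides over at a push of roughly 2 to 6 N and drops in at the seat; about 6 mm too far and it starts to ride up again.
- clip_grip (a point): middle of the clip's grip (60 mm behind, 8 mm to +y of the seat point): two parallel wires 45 mm long along x, 22 mm over their outsides, closed at the back by a round bend. Take it here from above, closing along the clip's y; it hangs free beyond the ingot's edge on the robot side. Held level, it may sag a few mm in the fingers with time.
- clip_leg (a joint): opening of the sprung bent leg, rad: 0 relaxed, at most 0.02 seated on the pin, about 0.08 while riding over. It is hinged at the front of the grip, nears the straight leg 12 mm before and after the seat (wire centre 10 mm off), bulges to 13 mm off at the seat, and flares out to its end 26 mm ahead, 18 mm off.
- ingot: aluminium ingot fixed on the bench, a bar with its length along y: 140 by 54 mm on top, 75 mm high, a little wider below. Origin at the centre of its underside. The clip lies across its top with the grip overhanging the robot side.
- hammer: hand hammer lying loose on the bench; bystander
- brush: brush lying loose on the bench; bystander
- can: closed steel can, 66 mm wide, 90 mm high, standing loose on the bench; bystander
There are look-alikes about, which are no part of the job. Of the things that look like the clip, the middle-sized one is meant.

How it is judged (in metres and radians):
On the way, in this order (a step that is already met when the one before it is completed fails the run):
1. the clip is lifted clear off the ingot (height (world z) of clip_seat above 0.1 m and contact force between clip and ingot below 0.01 N), for 0.2 s.
2. the tip of the straight leg is inside the pin's cross-hole (x of clip_tip in the frame of pin between -0.006 and 0.06 m and y of clip_tip in the frame of pin between -0.006 and 0.006 m and z of clip_tip in the frame of pin between 0.017 and 0.0625 m), for 0.1 s.
At the end, for the whole second after the job is handed in: Straight leg through the hole of the open pin: seat point within 5 mm of the pin axis along the hole, 4 mm across, 17 to 62.5 mm above the bush top; leg within 0.2 rad of the hole direction; bent leg closed on the pin (under 0.04 rad); clip at rest (x of clip_seat in the frame of pin between -0.005 and 0.005 m and y of clip_seat in the frame of pin between -0.004 and 0.004 m and z of clip_seat in the frame of pin between 0.017 and 0.0625 m and angle between the x axis of clip and the x axis of pin, either way round below 0.2 rad and value of joint clip_leg below 0.04 rad and linear speed of clip below 0.02 m/s); the robot touches nothing.
It fails at once if clip and pin pressed together with more than 24 N (contact force between clip and pin above 24 N).
It fails at once if the hammer moved more than 20 mm (distance of hammer from where it was at the start of the episode above 0.02 m).
It fails at once if the brush moved more than 20 mm (distance of brush from where it was at the start of the episode above 0.02 m).
It fails at once if the can moved more than 20 mm (distance of can from where it was at the start of the episode above 0.02 m).
It fails at once if the fitted clip or its pin struck with more than 15 N (contact force between pin_done and anything else above 15 N).
It also fails if it takes over 72 s, if anything falls off the work surface, if the arm or the gripper's body presses on something with over 40 N, if the wrist force passes 120 N, or if a joint passes its speed limit or range.

### The arm

A 6-joint arm with a two-finger parallel gripper is mounted at the origin on the work surface. World frame = base frame: x ahead of the robot, y to its left, z up, the work surface at z = 0. Lengths are in mm, angles in rad, forces in N, time in s.
With the tool pointing down it reaches from about 300 to 875 mm from the base axis. Payload 6.4 kg.
Tool frame: the origin (TCP) lies between the finger pads; the fingertips stand 8 mm ahead of it and the grasp point (between the pads) lies 11 mm behind it; x points along the fingers, y is the direction in which the jaws open and shut, and the axes are right-handed (so a half turn about x gives the same grasp; the last joint's range is limited). The gripper opens to 88 mm and grips with 3 to 60 N. Pads are 18 mm wide; open, the fingers measure 123 mm over their backs; the gripper's body (75 mm by 187 mm) begins 45 mm behind the grasp point.
Start: joints at [-1.34, 0.181, 1.607, -0, 1.354, -0.206], TCP at [243.266, -521.021, 218.314] pointing down, gripper open.
Joint ranges: [-2.99, 2.99], [-0.89, 2.07], [0.3, 2.58], [-1.14, 4.28], [0, 2.63], [-3.12, 3.12]. Speed limits (rad/s): [2.57, 2.57, 3.01, 3.14, 3.14, 3.14].

### API

Orientations are given as a rotation vector (axis times angle).
In Python, from cell import read_state, camera, camera_info, close_job, spot_in, pinpoint gives the robot as it stands.
- The arm moves only by the shell command python3 -m crank 'ROWS' [FORCE]. ROWS is JSON, one flat list of numbers, 7 for each row, row after row: the shift along the tool's x, y, z in mm, then the turn, a rotation vector about the tool's x, y, z in degrees, then the finger opening in mm, from 0 to 88.1. A call has exactly 8 rows; each row shifts and turns the commanded pose from where the row before left it, along the tool's axes as they then stand; what a row does not reach is not made up. A row lasts 1/8 s, in which the tool goes at most 62.5 mm and 10.7 degrees, less where a joint would pass 70% of its speed; a pose out of reach is approached as far as the arm can. A call is refused whole if a number of a shift passes 62.5 or a number of a turn 10.7, either way. A call with a gripper value outside its range is refused whole. The fingers move at their own pace and stop on an object; FORCE is the grip in N (left out, the last holds). Time passes only in rows, so rows that do not move let the fingers close, or fill a call up. It gives the time, the measured TCP pose, the force and the opening at its end, in the units of the state.
- read_state(): the state, without advancing time (a new reading comes with each control period).
- camera(name): name is "side" or "top"; returns the picture (384x512x3 uint8, red, green, blue); there is no depth.
- camera_info(name): a dict with "mtx" (3x3 intrinsics, pixels), "eye" and "attitude" of the camera in the world. Camera axes: x right, y down, z forward; pixel columns grow to the right and rows downward; lengths in mm; the calibration is good to about 2 mm. A picture is of the moment at which its call begins. camera_info takes no time and is no camera call.
- close_job(): hands the job in, once; it reports no verdict.
Trained networks look in the newest picture that a camera, given by its name, has taken for a name from the list of things; names that differ only in an ending like _2 or _b are one class to them, and where a whole thing is asked for, a point or a joint stands for the part that bears it (a point fixed in the world has none). Each returns a list of dicts, best first, with "conf" (0 to 1); they miss things now and then, are a little off and sometimes report something else, mostly with a low value. They report only what shows in the picture. A call takes as long as a camera call. They do not tell look-alikes from the thing itself.
- spot_in(query, camera): "rect" ([centre column, centre row, width, height] in pixels, round what is visible of it).
- pinpoint(query, camera): "point" ([column, row] in pixels: a listed point, or the origin of a listed thing).
The state is a dict: "t": time; "qpos": joint angles; "qvel": joint speeds; "joint_efforts": joint torques, N m; "tool_pos": TCP position; "ee_rot": TCP orientation; "ft_force": force on the tool from outside, world axes, zero at the start; "wrist_torque": the same for the moment, N m; "opening": opening from 0.0 (shut) to 1.0 (fully open).
Only numpy, scipy, OpenCV 4.12 (cv2) and the standard library are available. Lean on these libraries where they do the work, as an engineer would, in place of code of your own. Each camera call takes 0.05 s, during which the arm holds its last target. There are 200 camera calls.

## Working session

There is one attempt and no reset: what is moved stays moved. The work goes in short steps, Python scripts to look and compute and a shell command to move; the robot and the scene stay as the last step left them, time stands still between calls to the robot, and variables do not carry over. Pictures are saved under pics/ and viewed, about 8 in all and at most 12, crops included, and the job is handed in when it is done.

```bash
mkdir -p pics; ls; python3 - <<'E'
from cell import *
import cv2
s=read_state(); print({k:s[k] for k in('t','tool_pos','ee_rot','ft_force','opening')})
for c in('side','top'):
    im=camera(c); cv2.imwrite(f'pics/{c}0.png',im[:,:,::-1]); i=camera_info(c); print(c,i)
    for q in('flask','pin_mid','pin','pin_done','clip','clip_grip','clip_tip','clip_seat','ingot'):
        print(q,[(r['point'],round(r['conf'],2)) for r in pinpoint(q,c)][:4])
E
```

```text
pics
{'t': 0.0, 'tool_pos': array([ 243.13925618, -520.46247461,  217.44638479]), 'ee_rot': array([ 1.98035241,  0.44121446, -1.98036069]), 'ft_force': array([-0.86578071,  0.14855809,  0.45874771]), 'opening': 0.9988113223714653}
side {'mtx': array([[488.73939896,   0.        , 254.9229459 ],
       [  0.        , 488.73939896, 189.06354625],
       [  0.        ,   0.        ,   1.        ]]), 'eye': array([5.77088763e-01, 7.67099506e+02, 9.76212787e+02]), 'attitude': array([-0.81601823,  2.5046867 , -1.15693936])}
flask [([263.7, 206.4], 0.58)]
pin_mid [([301.5, 151.1], 0.5)]
pin [([299.6, 161.3], 0.64)]
pin_done [([231.8, 198.3], 0.55)]
clip [([277.5, 293.1], 0.71), ([187.8, 283.6], 0.59), ([229.0, 346.9], 0.5)]
clip_grip [([211.0, 352.4], 0.73), ([292.7, 322.4], 0.62), ([205.7, 302.3], 0.55), ([339.6, 168.9], 0.31)]
clip_tip [([181.0, 274.9], 0.71), ([270.1, 280.9], 0.61), ([243.5, 348.2], 0.58)]
clip_seat [([228.8, 349.5], 0.71), ([187.3, 286.5], 0.69), ([276.7, 294.6], 0.67), ([138.7, 250.1], 0.51)]
ingot [([195.8, 312.0], 0.72)]
top {'mtx': array([[373.56024189,   0.        , 252.1137439 ],
       [  0.        , 373.56024189, 199.539494  ],
       [  0.        ,   0.        ,   1.        ]]), 'eye': array([ 384.53494019,  -28.98659061, 1223.29398798]), 'attitude': array([-2.15975684,  2.10606659, -0.18086021])}
flask [([320.0, 206.5], 0.44)]
pin_mid [([322.6, 200.2], 0.42)]
pin [([321.3, 205.9], 0.43)]
pin_done [([239.9, 180.5], 0.61)]
clip [([201.5, 259.7], 0.85), ([154.0, 204.9], 0.55), ([146.9, 253.1], 0.43)]
clip_grip [([133.8, 246.1], 0.64), ([188.1, 280.5], 0.59), ([147.6, 230.2], 0.45)]
clip_tip [([157.5, 191.2], 0.63), ([150.1, 262.8], 0.54), ([278.8, 196.5], 0.39)]
clip_seat [([202.2, 255.3], 0.83), ([147.8, 253.0], 0.63), ([155.9, 203.2], 0.59)]
ingot [([278.3, 196.1], 0.72), ([156.3, 210.3], 0.7)]
```

```bash
python3 - <<'E'
import cv2
for c in('side','top'):
    im=cv2.imread(f'pics/{c}0.png'); cv2.imwrite(f'pics/{c}0b.png',cv2.resize(im,(800,600),interpolation=cv2.INTER_CUBIC))
E
```

```text
(no output)
```

View pics/side0b.png

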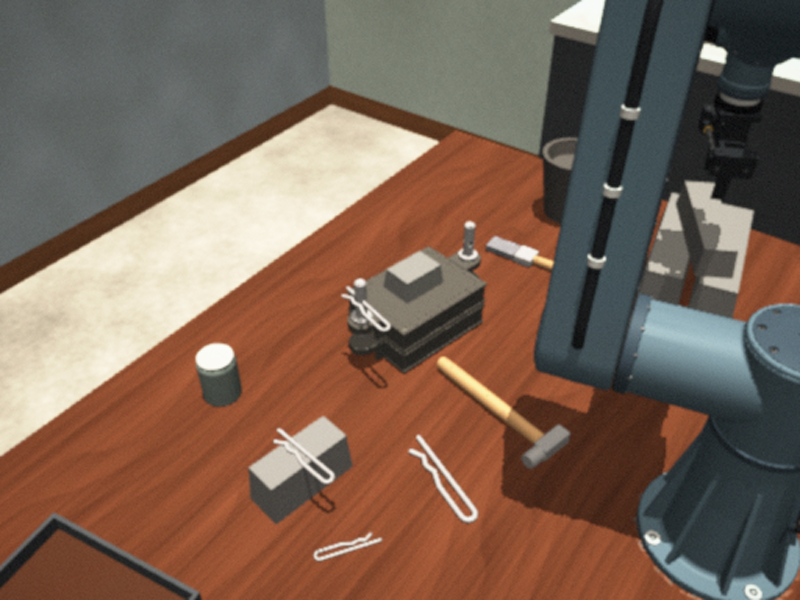

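View pics/top0b.png

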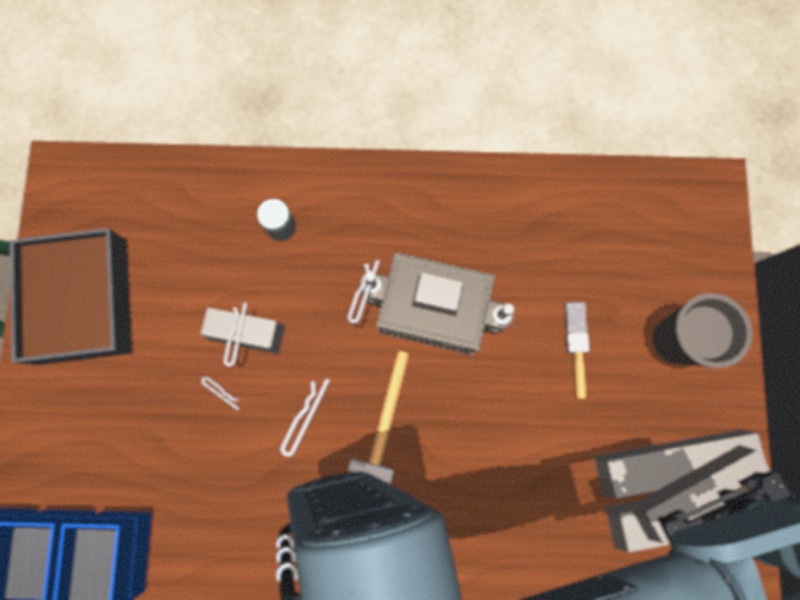

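The side picture shows the open pin at about (470,228) in the 800-px view, the fitted pin at (358,290), and the middle-sized clip on the ingot at (305,455). In the top picture the clip is at (235,335) with its grip towards the robot, and the open pin is on the right, on the −y lug, at (503,315).

```bash
cat >h.py <<'E'
from cell import *
import numpy as np, cv2
from scipy.spatial.transform import Rotation as R
def cam(c):
    i=camera_info(c); return np.array(i['mtx']),np.array(i['eye']),R.from_rotvec(i['attitude']).as_matrix()
def ray(c,p,z):
    K,e,A=cam(c); d=A@np.linalg.solve(K,[p[0],p[1],1]); return e+d*(z-e[2])/d[2]
def proj(c,X):
    K,e,A=cam(c); v=K@(A.T@(np.asarray(X,float)-e)); return v[:2]/v[2]
def avg(c,n=6): return np.mean([camera(c).astype(float) for _ in range(n)],0).astype(np.uint8)
def crop(im,c,h,s): # centre px, half size, scale
    x,y=int(c[0]),int(c[1]); return cv2.resize(im[y-h:y+h,x-h:x+h],None,fx=s,fy=s,interpolation=cv2.INTER_CUBIC)[:,:,::-1]
def chk():
    print(proj('top',ray('top',[200,200],0)))
E
python3 - <<'E'
from h import *
chk()
a=avg('side');b=avg('top')
np.save('a.npy',a);np.save('b.npy',b)
o=[crop(a,(300,155),25,8),crop(b,(320,203),25,8),crop(a,(193,298),25,8),crop(b,(150,215),25,8)]
g=np.vstack([np.hstack(o[:2]),np.hstack(o[2:])]); cv2.imwrite('pics/c1.png',cv2.resize(g,(600,600)) if 0 else g[:,:])
cv2.imwrite('pics/c1.png',cv2.resize(g,(600,600)))
print('bush side',ray('side',[299.6,161.3],108),'top',ray('top',[321.3,205.9],108))
print('done',ray('side',[231.8,198.3],108),ray('top',[239.9,180.5],108))
for q,zz in(('clip_seat',78),('clip_tip',78),('clip_grip',78)):
  for c in('side','top'):
    for r in pinpoint(q,c): print(q,c,r['point'],round(r['conf'],2),ray(c,r['point'],zz).round(0))
E
```

```text
[200. 200.]
bush side [ 574.37998364 -234.80013072  108.        ] top [ 560.82181067 -236.04317084  108.        ]
done [633.91940973  11.35523261 108.        ] [633.05867283  12.1832914  108.        ]
clip_seat side [277.1, 291.6] 0.97 [374. 177.  78.]
clip_seat side [187.8, 285.6] 0.5 [550. 284.  78.]
clip_seat top [155.0, 206.6] 0.63 [550. 274.  78.]
clip_seat top [203.3, 255.6] 0.63 [404. 117.  78.]
clip_seat top [145.1, 253.7] 0.61 [405. 294.  78.]
clip_tip side [270.0, 277.8] 0.89 [409. 154.  78.]
clip_tip side [242.3, 347.4] 0.69 [352. 336.  78.]
clip_tip side [142.2, 252.0] 0.65 [711. 272.  78.]
clip_tip side [183.2, 271.4] 0.56 [587. 259.  78.]
clip_tip top [157.7, 191.7] 0.6 [597. 269.  78.]
clip_tip top [207.1, 243.2] 0.52 [442. 107.  78.]
clip_tip top [150.0, 259.5] 0.51 [388. 278.  78.]
clip_grip side [204.1, 301.5] 0.84 [490. 295.  78.]
clip_grip side [293.7, 325.1] 0.72 [295. 229.  78.]
clip_grip side [212.6, 353.2] 0.51 [392. 383.  78.]
clip_grip top [187.7, 281.2] 0.68 [327. 160.  78.]
clip_grip top [148.6, 228.8] 0.66 [481. 289.  78.]
clip_grip top [132.7, 246.9] 0.63 [425. 333.  78.]
clip_grip top [155.6, 206.2] 0.6 [552. 272.  78.]
```

View pics/c1.png

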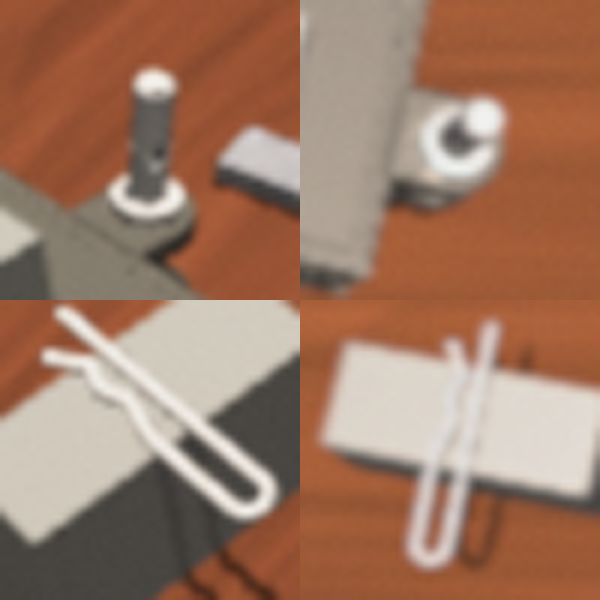

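The open pin's cross-hole shows as a dark spot at (156,160) in the crop, or side pixel (300.7,156.3). The pin's top is at side (300.3,143.2) and top (325.3,197.2). The clip's straight leg is the right-hand wire in the top view and the bent leg is on +y, as described.

```bash
cat >>h.py <<'E'
def tri(ps,pt):
    from scipy.optimize import least_squares
    f=lambda X:np.r_[proj('side',X)-ps,proj('top',X)-pt]
    r=least_squares(f,[500,0,100]); return r.x.round(1),np.round(r.fun,2)
E
python3 - <<'E'
from h import *
h=-0.4
S=lambda x,y,c:(c[0]-25+x/6+h,c[1]-25+y/6+h)
print('bush',ray('side',S(148,195,(300,155)),108),ray('top',S(157,138,(320,203)),108))
print('pintop',tri(S(155,82,(300,155)),S(185,118,(320,203))))
print('tip',tri(S(62,12,(193,298)),S(192,25,(150,215))))
print('tip z78',ray('side',S(62,12,(193,298)),78),ray('top',S(192,25,(150,215)),78))
print('back z78',ray('side',S(272,212,(193,298)),78),ray('top',S(130,268,(150,215)),78))
# hole height as seen from side given pin xy
for X in (ray('side',S(148,195,(300,155)),108),ray('top',S(157,138,(320,203)),108)):
  for z in(108,128,148,168,188): print(z,proj('side',[X[0],X[1],z]).round(1),proj('top',[X[0],X[1],z]).round(1))
s=read_state();print(R.from_rotvec(s['ee_rot']).as_matrix().round(3),s['qpos'])
E
```

```text
bush [ 573.09770681 -230.93382103  108.        ] [ 577.0251446  -234.52837971  108.        ]
pintop (array([ 576.4, -236.3,  170.7]), array([ 0.07,  0.01, -0.03, -0.06]))
tip (array([591.4, 272.1,  76.2]), array([ 0.05,  0.02, -0.03, -0.07]))
tip z78 [590.30835796 273.16565637  78.        ] [590.83571247 271.52752716  78.        ]
back z78 [462.98171028 297.10545     78.        ] [464.16011215 294.54750655  78.        ]
108 [299.3 162.1] [319.6 201.8]
128 [299.6 156.6] [320.8 200.8]
148 [300. 151.] [322.1 199.6]
168 [300.4 145.3] [323.4 198.5]
188 [300.8 139.5] [324.7 197.2]
108 [298.8 161. ] [320.8 200.6]
128 [299.2 155.5] [322.  199.5]
148 [299.5 150. ] [323.3 198.3]
168 [299.9 144.3] [324.6 197.1]
188 [300.3 138.5] [326.  195.9]
[[ 0.     0.423 -0.906]
 [ 0.    -0.906 -0.423]
 [-1.    -0.    -0.   ]] [-1.34032952e+00  1.80772090e-01  1.60702258e+00  2.13506025e-05
  1.35381595e+00 -2.06280593e-01]
```

```bash
python3 -m crank '[0,-39.5,-35.5,0,0,0,60, 0,-39.5,-35.5,0,0,0,60, 0,-39.5,-35.5,0,0,0,60, 0,-39.5,-35.5,0,0,0,60, 0,-39.5,-35.5,0,0,0,60, 0,-39.5,-35.5,0,0,0,60, 0,-39.5,-35.5,0,0,0,60, 0,-39.5,-35.5,0,0,0,60]' 
python3 -m crank '[0,-39.5,-35.5,0,0,0,60, 0,-39.5,-35.5,0,0,0,60, 0,-39.5,-35.5,0,0,0,60, 0,-39.5,-35.5,0,0,0,60, 0,-39.5,-35.5,0,0,0,60, 0,-39.5,-35.5,0,0,0,60, 0,-39.5,-35.5,0,0,0,60, 0,-39.5,-35.5,0,0,0,60]'
python3 -m crank '[0,0,0,10,0,0,60, 0,0,0,10,0,0,60, 0,0,0,10,0,0,60, 0,0,0,2,0,0,60, 0,0,0,0,0,0,60,0,0,0,0,0,0,60,0,0,0,0,0,0,60,0,0,0,0,0,0,60]'
python3 - <<'E'
from h import *
s=read_state();print(s['qpos'],s['tool_pos'],R.from_rotvec(s['ee_rot']).as_matrix().round(3))
a=avg('side');b=avg('top')
cv2.imwrite('pics/c2.png',np.hstack([crop(a,(200,290),35,5),crop(b,(150,215),35,5)]))
# flask edges in top picture (initial)
b0=np.load('b.npy');g=cv2.cvtColor(b0,cv2.COLOR_RGB2GRAY)
l=cv2.createLineSegmentDetector().detect(g)[0][:,0]
for q in l:
    if 235<q[[0,2]].mean()<325 and 155<q[[1,3]].mean()<230 and np.hypot(q[2]-q[0],q[3]-q[1])>20:
        p0,p1=ray('top',q[:2],100),ray('top',q[2:],100); d=p1-p0; print(q.round(1),np.linalg.norm(d).round(0),np.degrees(np.arctan2(d[1],d[0])).round(1)%90)
E
```

```text
t: 2.9
tool_pos: [367.2, -113.0, 218.7]
ee_rot: [1.981, 0.438, -1.979]
ft_force: [0.2, 0.8, 0.1]
opening: 0.682
t: 3.9
tool_pos: [491.0, 293.8, 218.4]
ee_rot: [1.98, 0.44, -1.979]
ft_force: [0.7, -0.8, 0.6]
opening: 0.682
t: 4.9
tool_pos: [490.6, 291.9, 218.3]
ee_rot: [-2.159, 0.131, 2.159]
ft_force: [-0.3, 0.3, -1.0]
opening: 0.684
[3.28877834e-01 1.71573619e-01 1.61763848e+00 3.15464003e-06
 1.35235231e+00 2.02088204e+00] [490.59055321 291.8966417  218.33980078] [[ 0.    -0.121 -0.993]
 [ 0.    -0.993  0.121]
 [-1.    -0.    -0.   ]]
[264.4 191.8 291.9 198.2] 86.0 78.1
[240.9 208.3 305.8 223.6] 202.0 78.1
[306.7 219.7 309.1 199.5] 62.0 83.3
[289.7 201.9 263.4 195.8] 82.0 78.1
[295.2 179.9 270.4 174.2] 78.0 78.1
[316.5 176.  254.1 161.8] 198.0 78.2
[289.5 223.9 243.1 213.3] 144.0 78.5
```

View pics/c2.png

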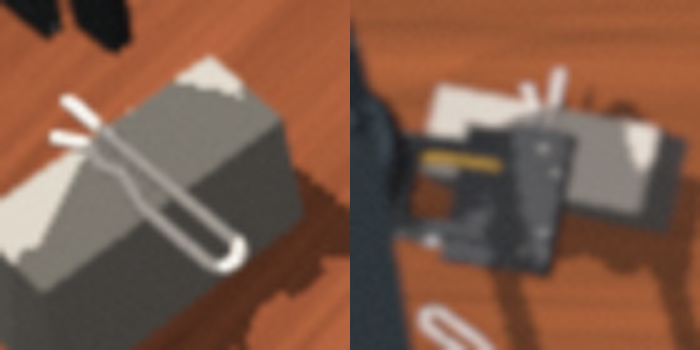

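Side view: the clip is undisturbed on the ingot with its grip's back at (235,250) in the crop. The gripper hovers above the grip region. The flask's yaw comes out at −11.9°.

```bash
python3 - <<'E'
from h import *
b0=cv2.resize(np.load('b.npy'),None,fx=4,fy=4,interpolation=cv2.INTER_CUBIC);a0=cv2.resize(np.load('a.npy'),None,fx=4,fy=4,interpolation=cv2.INTER_CUBIC)
for c,im,x0,x1,y0,y1 in(('top',b0,140,160,188,238),('side',a0,170,216,270,315)):
  g=cv2.cvtColor(im,cv2.COLOR_RGB2GRAY)
  for q in cv2.createLineSegmentDetector().detect(g)[0][:,0]/4-.375:
    if x0<q[[0,2]].mean()<x1 and y0<q[[1,3]].mean()<y1 and np.hypot(q[2]-q[0],q[3]-q[1])>7:
        p0,p1=ray(c,q[:2],78),ray(c,q[2:],78); d=p1-p0; print(c,p0[:2].round(0),p1[:2].round(0),np.linalg.norm(d).round(0),np.degrees(np.arctan2(d[1],d[0])).round(1)%180)
E
```

```text
top [467. 284.] [511. 278.] 44.0 171.7
top [477. 299.] [515. 294.] 39.0 172.6
top [510. 287.] [474. 292.] 36.0 172.3
top [515. 303.] [472. 308.] 44.0 172.8
top [572. 295.] [581. 346.] 52.0 79.9
side [475. 300.] [528. 294.] 53.0 173.0
side [472. 285.] [512. 280.] 41.0 173.1
side [524. 300.] [475. 308.] 49.0 171.6
side [591. 275.] [473. 291.] 119.0 172.3
side [566. 273.] [590. 269.] 24.0 170.3
side [563. 282.] [585. 290.] 24.0 20.4
side [580. 297.] [565. 288.] 17.0 32.0
side [524. 359.] [515. 304.] 56.0 80.4
side [510. 278.] [501. 222.] 57.0 80.0
side [504. 221.] [554. 212.] 51.0 170.3
side [555. 213.] [565. 271.] 59.0 79.9
side [541. 292.] [521. 301.] 22.0 156.1
side [513. 280.] [557. 275.] 44.0 173.0
```

```bash
python3 -m crank '[30,-1.5,4.8,0.6,0,0,48, 35,0,0,0,0,0,48, 35,0,0,0,0,0,48, 30,0,0,0,0,0,48, 15,0,0,0,0,0,48, 5,0,0,0,0,0,48, 0,0,0,0,0,0,48, 0,0,0,0,0,0,48]' 25
python3 -m crank '[0,0,0,0,0,0,15, 0,0,0,0,0,0,15, 0,0,0,0,0,0,15, 0,0,0,0,0,0,15, 0,0,0,0,0,0,15, 0,0,0,0,0,0,15, 0,0,0,0,0,0,15, 0,0,0,0,0,0,15]' 40
python3 -m crank '[-5,0,0,0,0,0,15, -20,0,0,0,0,0,15, -25,0,0,0,0,0,15, -30,0,0,0,0,0,15, -30,0,0,0,0,0,15, -20,0,0,0,0,0,15, 0,0,0,0,0,0,15, 0,0,0,0,0,0,15]'
python3 - <<'E'
from h import *
s=read_state();print(s['tool_pos'],s['opening']*88.1,s['ft_force'])
a=avg('side');b=avg('top')
cv2.imwrite('pics/c3.png',np.hstack([crop(a,(200,270),40,5),crop(b,(150,200),40,5)]))
E
```

```text
t: 6.5
tool_pos: [486.9, 294.3, 69.6]
ee_rot: [-2.155, 0.141, 2.15]
ft_force: [-0.0, -0.1, -1.2]
opening: 0.547
t: 7.5
tool_pos: [486.0, 294.0, 68.3]
ee_rot: [-2.153, 0.143, 2.153]
ft_force: [-0.0, 0.7, -0.6]
opening: 0.172
t: 8.5
tool_pos: [485.5, 293.8, 197.5]
ee_rot: [-2.152, 0.143, 2.154]
ft_force: [0.1, -0.1, 0.6]
opening: 0.169
[485.50075173 293.8187765  197.47357322] 14.894915213907085 [ 0.09921227 -0.08381191  0.5922015 ]
```

View pics/c3.png

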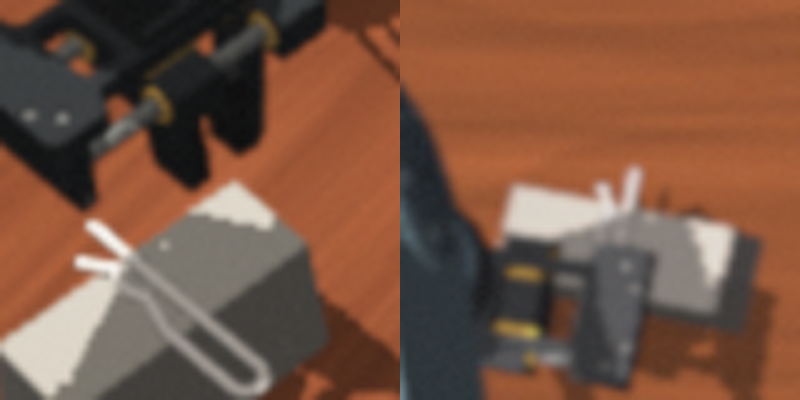

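The clip still lies on the ingot and the empty fingers closed to 15 mm, so the grasp missed. I'll check where the fingers really are against the projection.

```bash
python3 - <<'E'
from h import *
s=read_state();M=R.from_rotvec(s['ee_rot']).as_matrix();t=s['tool_pos']
for c,c0 in(('side',(200,270)),('top',(150,200))):
  for n,o in(('tip+y',[8,7.5,0]),('tip-y',[8,-7.5,0]),('tcp',[0,0,0]),('grasp',[-11,0,0])):
    p=proj(c,t+M@o);print(c,n,p.round(1),((p-np.array(c0)+40)*5).round(0))
c,c0='side',(200,270)
for z in(60,68,78):
  p=proj(c,[486,294,z]);print(z,p.round(1),((p-np.array(c0)+40)*5).round(0))
E
```

```text
side tip+y [204.9 266.9] [225. 185.]
side tip-y [199.5 271. ] [198. 205.]
side tcp [201.9 266.4] [210. 182.]
side grasp [201.5 262.9] [208. 164.]
top tip+y [138.5 223.7] [142. 319.]
top tip-y [133.2 222.9] [116. 314.]
top tcp [134.9 223. ] [125. 315.]
top grasp [133.7 222.5] [118. 313.]
60 [206.5 306.8] [232. 384.]
68 [206.2 304.7] [231. 373.]
78 [205.9 301.9] [230. 360.]
```

```bash
python3 - <<'E'
from h import *
s=read_state();M=R.from_rotvec(s['ee_rot']).as_matrix();t=s['tool_pos'];print(t,s['qpos'])
a=avg('side');b=avg('top')
out=[]
for c,im,c0 in(('side',a,(200,262)),('top',b,(140,215))):
  k=crop(im,c0,30,13)[:390,:390] if 0 else crop(np.clip(im.astype(float)*1.8,0,255).astype(np.uint8),c0,33,6).copy()
  for o,col in(([8,7.5,0],(0,0,255)),([8,-7.5,0],(0,255,0)),([-11,0,0],(255,0,0)),([8,24.5,0],(0,255,255)),([8,-24.5,0],(255,255,0))):
    p=(proj(c,t+M@o)-np.array(c0)+33.5)*6; cv2.circle(k,(int(p[0]),int(p[1])),3,col,-1)
  out.append(k)
cv2.imwrite('pics/c4.png',np.hstack(out))
E
```

```text
[485.99810079 294.00971576 198.27596014] [ 3.35163044e-01  1.83775171e-01  1.64528966e+00 -1.86409993e-05
  1.31257068e+00  2.03808489e+00]
```

View pics/c4.png

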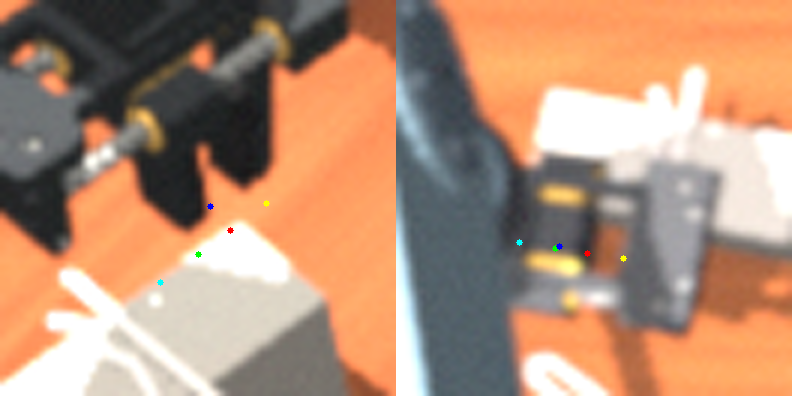

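The fingertips look about 6 px, roughly 20 mm, higher than the projection predicts, while x and y agree. That explains the miss, so I'll go about 18 mm deeper.

```bash
python3 -m crank '[0,0,0,0,0,0,48, 0,0,0,0,0,0,48, 35,0,0,0,0,0,48, 35,0,0,0,0,0,48, 35,0,0,0,0,0,48, 23,0,0,0,0,0,48, 10,0,0,0,0,0,48, 10,0,0,0,0,0,48]' 40
python3 -m crank '[0,0,0,0,0,0,15, 0,0,0,0,0,0,15, 0,0,0,0,0,0,15, 0,0,0,0,0,0,15, 0,0,0,0,0,0,15, 0,0,0,0,0,0,15, 0,0,0,0,0,0,15, 0,0,0,0,0,0,15]' 40
python3 - <<'E'
from h import *
s=read_state();print(s['opening']*88.1)
M=R.from_rotvec(s['ee_rot']).as_matrix();t=s['tool_pos']
a=avg('side',4);b=avg('top',4)
k=[crop(np.clip(x.astype(float)*1.8,0,255).astype(np.uint8),c,33,6) for x,c in((a,(205,295)),(b,(150,215)))]
cv2.imwrite('pics/c5.png',np.hstack(k))
E
```

```text
t: 10.7
tool_pos: [486.6, 294.2, 50.5]
ee_rot: [-2.154, 0.142, 2.152]
ft_force: [-0.2, 0.1, 0.4]
opening: 0.547
t: 11.7
tool_pos: [486.5, 294.2, 50.7]
ee_rot: [-2.154, 0.142, 2.152]
ft_force: [2.7, -0.4, 2.3]
opening: 0.237
20.90688770282397
```

It stopped at 20.9 mm, so the clip is gripped. Lifting.

```bash
python3 -m crank '[-3,0,0,0,0,0,15, -12,0,0,0,0,0,15, -30,0,0,0,0,0,15, -35,0,0,0,0,0,15, -35,0,0,0,0,0,15, -30,0,0,0,0,0,15, -5,0,0,0,0,0,15, 0,0,0,0,0,0,15]'
python3 - <<'E'
from h import *
s=read_state();print(s['opening']*88.1)
a=avg('side',4);b=avg('top',4)
k=[crop(np.clip(x.astype(float)*1.5,0,255).astype(np.uint8),c,33,6) for x,c in((a,(195,258)),(b,(150,205)))]
cv2.imwrite('pics/c5.png',np.hstack(k))
E
```

```text
t: 13.1
tool_pos: [485.4, 293.8, 199.7]
ee_rot: [-2.152, 0.143, 2.154]
ft_force: [-0.3, 0.1, -1.5]
opening: 0.24
21.182116989268792
```

View pics/c5.png

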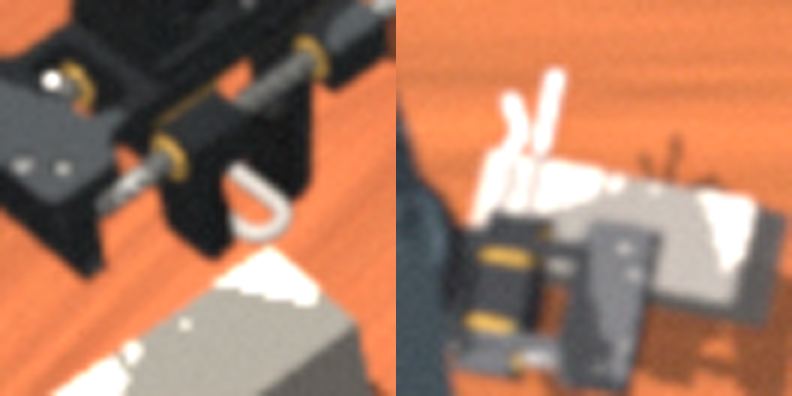

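The clip is held: the grip bend shows between the fingers at (265,220), and the legs point ahead at (555,75) and (510,100) in the top view. Next I carry it to in front of the open pin.

```bash
python3 -m crank '[0,30,-1.5,0,0,0,15, 0,50,-2.5,0,0,0,15, 0,50,-2.5,0,0,0,15, 0,50,-2.5,0,0,0,15, 0,50,-2.5,0,0,0,15, 0,50,-2.5,0,0,0,15, 0,50,-2.5,0,0,0,15, 0,50,-2.5,0,0,0,15]' 40
python3 -m crank '[0,50,-2.5,0,0,0,15, 0,40,-2,0,0,0,15, 0,30,-1.5,0,0,0,15, 0,2,0,4.3,0,0,15, 20,0,0,0,0,0,15, 20,0,0,0,0,0,15, 10,0,0,0,0,0,15, 0,0,0,0,0,0,15]'
python3 - <<'E'
from h import *
s=read_state();print(s['opening']*88.1,s['tool_pos'])
a=avg('side',4);b=avg('top',4);np.save('a2.npy',a);np.save('b2.npy',b)
k=[crop(np.clip(x.astype(float)*1.5,0,255).astype(np.uint8),c,33,6) for x,c in((a,(310,160)),(b,(320,205)))]
cv2.imwrite('pics/c6.png',np.hstack(k))
for c in('side','top'):
  for q in('clip_tip','clip_seat','pin','pin_mid'):print(c,q,[(r['point'],round(r['conf'],2)) for r in pinpoint(q,c)])
E
```

```text
t: 14.5
tool_pos: [454.5, -86.8, 200.4]
ee_rot: [-2.154, 0.143, 2.153]
ft_force: [0.6, -0.1, 0.2]
opening: 0.238
t: 15.5
tool_pos: [444.2, -206.6, 149.7]
ee_rot: [-2.111, 0.219, 2.113]
ft_force: [-0.1, 0.5, -0.5]
opening: 0.239
21.08258124152908 [ 444.24624019 -206.61230958  149.74406377]
side clip_tip [([241.5, 346.2], 0.68), ([267.8, 279.7], 0.59)]
side clip_seat [([278.0, 291.6], 0.83), ([227.2, 350.1], 0.74)]
side pin [([299.7, 161.5], 0.45)]
side pin_mid [([300.2, 147.1], 0.59)]
top clip_tip [([206.9, 240.8], 0.8), ([149.9, 260.7], 0.56)]
top clip_seat [([202.2, 252.6], 0.76), ([148.9, 257.8], 0.41)]
top pin [([322.0, 203.0], 0.58)]
top pin_mid [([246.5, 263.6], 0.48), ([322.7, 199.1], 0.45)]
```

View pics/c6.png

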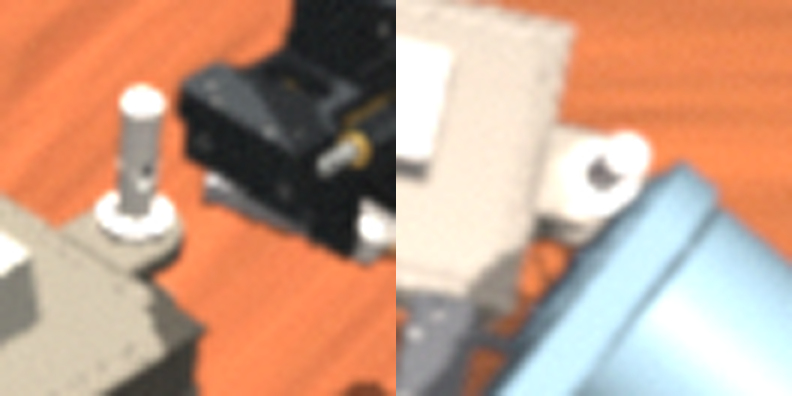

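```bash
python3 - <<'E'
from h import *
s=read_state();M=R.from_rotvec(s['ee_rot']).as_matrix();t=s['tool_pos'];print(M.round(3))
# clip points in tool frame from grasp pose: tcp(486.3,294.1,50.5), yaw clip -7.6
c7=R.from_euler('z',-7.6,degrees=True).as_matrix()
Mg=np.array(R.from_rotvec([-2.154,.142,2.152]).as_matrix())
for n,w in(('tip',np.array([590.6,272.3,78])),('seat',np.array([590.6,272.3,78])-42*c7[:,0]),('back',np.array([590.6,272.3,78])+c7@[-130,8,0])):
  o=Mg.T@(w-np.array([486.3,294.1,50.5])); X=t+M@o
  print(n,o.round(1),X.round(1),proj('side',X).round(1),((proj('side',X)-[310-33.5,160-33.5])*6).round(0))
E
```

```text
[[-0.    -0.206 -0.979]
 [ 0.    -0.979  0.206]
 [-1.    -0.     0.   ]]
tip [ -27.4    7.9 -106.3] [ 547.  -236.5  177.7] [309.5 144.7] [198. 109.]
seat [-27.4   7.8 -64.3] [ 505.9 -227.8  177.7] [320.6 151.2] [265. 148.]
back [-27.5  -0.2  23.7] [ 421.4 -201.8  177.8] [343.2 166.8] [400. 242.]
```

```bash
python3 - <<'E'
from h import *
a=np.load('a.npy');b=np.load('b.npy');np.set_printoptions(linewidth=200)
g=cv2.cvtColor(a,cv2.COLOR_RGB2GRAY);print('side cols 292..308')
for r in range(138,170):print(r,g[r,292:309])
g=cv2.cvtColor(b,cv2.COLOR_RGB2GRAY);print('top cols 312..332')
for r in range(191,210):print(r,g[r,312:333])
E
```

```text
side cols 292..308
138 [102 101 100 100 103 102 103 100  99  98 100 101 102 101  99  98  96]
139 [101 101 100 104 103 101  99  99 100 100 101 102 101  99  97  94  91]
140 [100 101 103 103 101 100 101 104 109 107 103 102 100  97  94  92  89]
141 [101 102 102 102  99 102 127 148 162 151 124 107  98  94  90  90  90]
142 [102 102  99  99 100 126 186 216 226 218 194 148 105  92  91  91  94]
143 [103 100 100  99 105 158 220 238 240 239 231 192 127  95  93  95  97]
144 [100  99  97  98 105 159 213 231 228 222 221 195 136  97  94  97  99]
145 [ 97  97  96 100  99 121 169 193 181 165 173 158 117  99  98 101 101]
146 [ 96  97 100  99  95  92 109 132 137 135 126 104  94  98 101 103 102]
147 [ 97 101 100 100  93  87  88  95  98  96  93  90  96 100 103 102 103]
148 [ 99  98  99  97  93  87  87  92  93  92  89  89  97 102 102 103 102]
149 [ 99  98  99  97  91  85  89  92  95  95  90  89  98 101 104 105 104]
150 [ 98  99  97  94  86  84  88  92  94  94  92  93  99 104 105 104 101]
151 [ 98  96  93  92  87  86  90  93  95  94  89  91  99 104 101  99  98]
152 [ 97  93  93  92  89  87  91  94  96  95 
[... 2314 characters left out ...]
0 226 224 182 128 106 101 100 123 161 194 197 171 141 120 111 110 111]
203 [166 171 172 185 218 230 219 174 138 127 139 176 214 227 216 174 138 116 110 109 109]
204 [167 170 172 176 206 231 234 223 200 189 199 219 232 230 206 162 127 111 106 108 109]
205 [165 167 169 174 196 222 234 236 235 233 234 234 230 215 176 141 118 107 104 104 105]
206 [157 159 165 180 197 209 219 226 231 232 231 225 206 177 148 128 111 106 104 103 105]
207 [128 136 150 171 190 197 193 186 188 191 191 181 167 146 129 117 109 105 105 106 105]
208 [ 87  99 117 134 150 165 163 156 153 155 154 148 139 124 113 109 107 108 108 106 107]
209 [ 63  73  86  94 105 117 127 130 132 134 132 124 115 110 105 108 107 108 108 108 106]
```

```bash
python3 - <<'E'
from h import *
from scipy.optimize import least_squares
d=np.array([-.979,.206,0])*10
def f(p,full=False):
    ax=np.array([p[0],p[1],0]);z=np.array([0,0,1.])
    r=np.r_[proj('side',ax+z*(p[2]+40))-(300.4,143.3),proj('top',ax+z*(p[2]+40))-(325.1,197.5),
     proj('side',ax+d+z*p[2])-(300.6,156.2),proj('side',ax+z*108)-(299.2,161.7),proj('top',ax+z*108)-(320.9,200.8)]
    return r
r=least_squares(f,[576,-234,131]);print(r.x,r.fun.round(2))
i=least_squares(lambda p:f(p)[[0,1,2,3,6,7,8,9]],[576,-234,131]);print('no hole',i.x,i.fun.round(2))
i=least_squares(lambda p:f(p)[[4,5,6,7,8,9]],[576,-234,131]);print('no top',i.x,i.fun.round(2))
E
```

```text
[ 576.44217069 -234.24774661  131.5337632 ] [-0.28  0.07 -0.36 -0.38  1.23 -0.   -0.3  -0.56 -0.22 -0.01]
no hole [ 575.60657872 -234.62002277  131.96172203] [ 0.05 -0.02 -0.2  -0.11  0.01 -0.52 -0.1   0.26]
no top [ 576.97900583 -233.60478876  131.42759084] [ 0.96  0.07 -0.57 -0.51 -0.44 -0.19]
```

```bash
python3 -m crank '[15,-4,0,0,0,0,15, 20,-4,0,0,0,0,15, 10.4,0,0,0,0,0,15, 0,0,-4,0,0,0,15, 0,0,-4,0,0,0,15, 0,0,0,0,0,0,15, 0,0,0,0,0,0,15, 0,0,0,0,0,0,15]'
python3 - <<'E'
from h import *
s=read_state();print(s['opening']*88.1,s['tool_pos'],s['ft_force'])
M=R.from_rotvec(s['ee_rot']).as_matrix();X=s['tool_pos']+M@[-27.4,7.9,-106.3];print('tip',X,proj('side',X))
v=X-[576,-234.4,131.7];print('pin frame',v@[.979,-.206,0],v@[.206,.979,0],v[2])
a=avg('side',8);np.save('a3.npy',a)
k=crop(np.clip(a.astype(float)*1.5,0,255).astype(np.uint8),(315,163),30,10)
cv2.imwrite('pics/c7.png',k)
E
```

```text
t: 17.3
tool_pos: [454.1, -200.8, 105.1]
ee_rot: [-2.113, 0.22, 2.112]
ft_force: [-0.1, 0.2, -0.0]
opening: 0.241
21.189041170599758 [ 454.14018308 -200.81125546  105.13562965] [-0.09405627  0.15717886 -0.04360835]
tip [ 556.53187962 -230.40828093  132.57313253] [304.51188187 157.4322128 ]
pin frame -19.881583984071874 -0.10253983086975695 0.8731325322139867
```

View pics/c7.png

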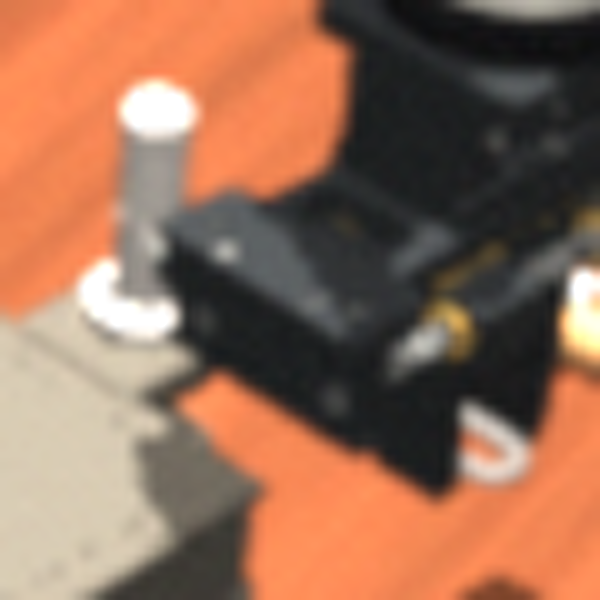

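The tip is hidden behind the gripper plate, and the clip's back shows at (495,440). By kinematics the tip is 20 mm short of the axis and level with the hole, so I'll advance by feel.

```bash
python3 -m crank '[0.8,0,-3,0,0,0,15, 0,0,-3,0,0,0,15, 0,0,-1,0,0,0,15, 0,0,-1,0,0,0,15, 0,0,-1,0,0,0,15, 0,0,-1,0,0,0,15, 0,0,0,0,0,0,15, 0,0,0,0,0,0,15]'
python3 -m crank '[0,0,-1,0,0,0,15, 0,0,0,0,0,0,15, 0,0,-1,0,0,0,15, 0,0,0,0,0,0,15,  0,0,0,0,0,0,15, 0,0,0,0,0,0,15, 0,0,0,0,0,0,15, 0,0,0,0,0,0,15]'
```

```text
t: 18.7
tool_pos: [462.5, -202.1, 103.4]
ee_rot: [-2.108, 0.218, 2.115]
ft_force: [-6.0, 1.2, -0.3]
opening: 0.241
t: 19.7
tool_pos: [462.8, -201.8, 102.7]
ee_rot: [-2.104, 0.217, 2.119]
ft_force: [-10.0, 2.3, 0.4]
opening: 0.236
```

Contact is at the pin's face, not yet in the hole. I'll ease off to about 5 N and sweep upward.

```bash
python3 -m crank '[0,0,1.2,0,0,0,15, 0,0,0,0,0,0,15, -0.5,0,0,0,0,0,15, -0.5,0,0,0,0,0,15, -0.5,0,0,0,0,0,15, -0.5,0,0,0,0,0,15, 0,0,0,0,0,0,15, 0,0,0,0,0,0,15]'
python3 -m crank '[-0.5,0,0,0,0,0,15, -0.5,0,0,0,0,0,15, -0.5,0,0,0,0,0,15, -0.5,0,0,0,0,0,15, 0,0,0,0,0,0,15, 0,0,0,0,0,0,15, 0,0,0,0,0,0,15, 0,0,0,0,0,0,15]'
python3 -c "
from h import *
s=read_state();print(s['tool_pos'],s['ft_force'],s['wrist_torque'])"
```

```text
t: 20.7
tool_pos: [462.6, -202.0, 105.0]
ee_rot: [-2.106, 0.218, 2.117]
ft_force: [-6.7, 2.3, -0.7]
opening: 0.239
t: 21.7
tool_pos: [462.6, -202.0, 106.9]
ee_rot: [-2.106, 0.218, 2.116]
ft_force: [-6.4, 1.8, -1.5]
opening: 0.242
[ 462.62344424 -201.95576461  106.94340738] [-6.35245554  1.75222249 -1.51594912] [ 0.24553874  1.1469447  -0.10467856]
```

```bash
python3 -m crank '[-0.5,0,0,0,0,0,15, -0.5,0,0,0,0,0,15, -0.5,0,0,0,0,0,15, -0.5,0,0,0,0,0,15, -0.5,0,0,0,0,0,15, -0.5,0,0,0,0,0,15, 0,0,0,0,0,0,15, 0,0,0,0,0,0,15]'
python3 - <<'E'
from h import *
a=np.load('a3.npy');t=np.array([454.1,-200.8,105.1]);M=R.from_rotvec([-2.113,.22,2.112]).as_matrix()
for dz in(-4,0,4):
  for y in (-8,-0.2,8): print(dz,y,proj('side',t+M@[-27.5-dz,y,23.7 if y==-.2 else 13]).round(1))
np.set_printoptions(linewidth=200)
g=cv2.cvtColor(a,cv2.COLOR_RGB2GRAY);print('cols 328..340')
for r in range(168,184):print(r,g[r,328:341])
E
```

```text
t: 22.7
tool_pos: [464.8, -203.1, 111.3]
ee_rot: [-2.113, 0.22, 2.112]
ft_force: [-0.2, -0.0, -0.4]
opening: 0.242
-4 -8 [332.1 180.3]
-4 -0.2 [337.  180.9]
-4 8 [335.9 177.8]
0 -8 [332.2 179.1]
0 -0.2 [337.1 179.8]
0 8 [336.1 176.7]
4 -8 [332.4 178. ]
4 -0.2 [337.3 178.6]
4 8 [336.2 175.5]
cols 328..340
168 [78 52 54 48 28 20 22 19 20 18 16 18 35]
169 [32 27 28 23 21 21 20 19 17 17 18 22 37]
170 [20 20 19 18 19 19 19 17 19 19 19 26 53]
171 [20 20 19 19 17 19 18 19 19 18 21 34 74]
172 [19 19 18 25 23 20 18 18 19 17 19 40 83]
173 [20 21 27 68 68 39 24 18 19 17 22 46 85]
174 [ 20  18  36 101 120  96  63  33  20  18  26  58  92]
175 [ 18  20  32  92 129 132 118  86  47  26  34  73  97]
176 [ 20  19  29  77 106 120 136 129  99  60  56  86 102]
177 [ 20  20  36  85 105 106 113 130 135 107  88  97 103]
178 [ 21  20  47 105 128 119 111 123 143 129 107 102 105]
179 [ 20  22  50 113 142 141 141 142 141 122 104 103 105]
180 [ 20  21  49  96 121 137 140 133 119 106 102 106 109]
181 [ 24  31  59  91 104 107 109 105  98  99 105 109 112]
182 [ 50  62  86 102 107 105 103 102 103 105 109 110 108]
183 [ 88  95 106 109 104 102 103 103 106 109 111 108 108]
```

The force vanished and the tool sprang forward, so the tip has probably found the hole. I'll take a look and advance gently.

```bash
python3 -m crank '[0,0,-1,0,0,0,15, 0,0,-1,0,0,0,15, 0,0,-1,0,0,0,15, 0,0,-1,0,0,0,15, 0,0,-1,0,0,0,15, 0,0,0,0,0,0,15, 0,0,0,0,0,0,15, 0,0,0,0,0,0,15]'
python3 - <<'E'
from h import *
s=read_state();print(s['tool_pos'],s['ft_force'],s['wrist_torque'])
a=avg('side',8);b=avg('top',4)
k=[cv2.resize(crop(np.clip(x.astype(float)*1.5,0,255).astype(np.uint8),c,30,10),(400,400)) for x,c in((a,(312,163)),(b,(320,203)))]
cv2.imwrite('pics/c8.png',np.hstack(k))
E
```

```text
t: 23.7
tool_pos: [469.6, -204.0, 111.1]
ee_rot: [-2.112, 0.22, 2.112]
ft_force: [0.6, -0.0, -1.0]
opening: 0.245
[ 469.58509641 -203.98921571  111.14545364] [ 0.5670312  -0.00162725 -1.02044774] [0.14991361 0.03028215 0.10934489]
```

View pics/c8.png

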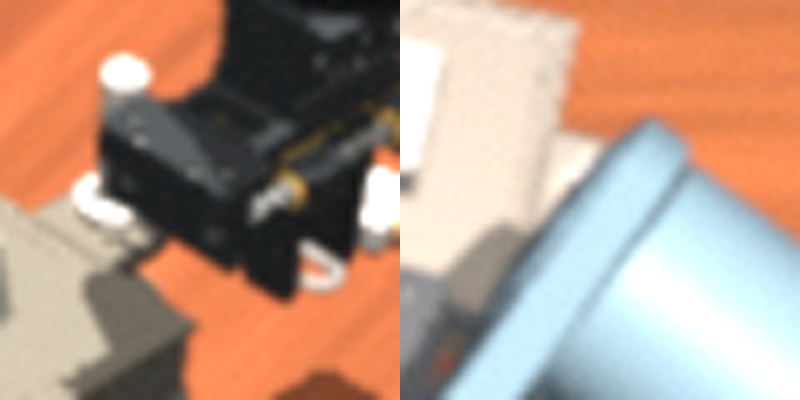

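No force with the tip now past the pin's surface, so it is in the hole. Continuing.

```bash
python3 -m crank '[0,0,-1.5,0,0,0,15, 0,0,-1.5,0,0,0,15, 0,0,-1.5,0,0,0,15, 0,0,-1.5,0,0,0,15, 0,0,-1.5,0,0,0,15, 0,0,-1.5,0,0,0,15, 0,0,0,0,0,0,15, 0,0,0,0,0,0,15]'
python3 -c "
from h import *
s=read_state();print(s['tool_pos'],s['ft_force'],s['wrist_torque'])"
```

```text
t: 25.3
tool_pos: [478.5, -205.9, 111.1]
ee_rot: [-2.112, 0.22, 2.112]
ft_force: [0.2, -0.5, -0.5]
opening: 0.241
[ 478.45950317 -205.87763915  111.14064656] [ 0.23189971 -0.46352089 -0.49251283] [0.17146401 0.0474168  0.09668709]
```

```bash
python3 -m crank '[0,0,-1.5,0,0,0,15, 0,0,-1.5,0,0,0,15, 0,0,-1.5,0,0,0,15, 0,0,-1.5,0,0,0,15, 0,0,-1.5,0,0,0,15, 0,0,-1.5,0,0,0,15, 0,0,-1.5,0,0,0,15, 0,0,0,0,0,0,15]'
python3 - <<'E'
from h import *
s=read_state();print(s['tool_pos'],s['ft_force'],s['wrist_torque'])
a=avg('side',8)
cv2.imwrite('pics/c9.png',crop(np.clip(a.astype(float)*1.3,0,255).astype(np.uint8),(300,155),25,12))
for z in(128,132,136): print(z,[((proj('side',[576+.979*u,-234.4-.206*u,z])-[274.5,129.5])*12).round(0) for u in(0,10,18)])
E
```

```text
t: 26.3
tool_pos: [488.9, -208.1, 111.2]
ee_rot: [-2.113, 0.22, 2.112]
ft_force: [0.3, 1.4, -0.9]
opening: 0.243
[ 488.86001021 -208.06298445  111.15903751] [ 0.29361257  1.38212356 -0.90254485] [0.20071495 0.00068081 0.08086095]
128 [array([299., 314.]), array([270., 296.]), array([246., 282.])]
132 [array([300., 301.]), array([271., 283.]), array([247., 268.])]
136 [array([301., 288.]), array([271., 269.]), array([248., 255.])]
```

View pics/c9.png

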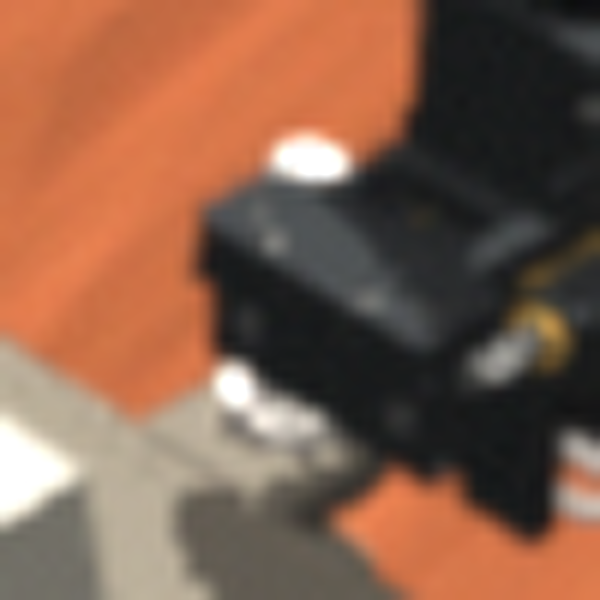

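```bash
python3 -m crank '[0,0,-1.5,0,0,0,15, 0,0,-1.5,0,0,0,15, 0,0,-1.5,0,0,0,15, 0,0,-1.5,0,0,0,15, 0,0,-1,0,0,0,15, 0,0,-1,0,0,0,15, 0,0,0,0,0,0,15, 0,0,0,0,0,0,15]'
python3 -c "
from h import *
s=read_state();print(s['tool_pos'],s['ft_force'],s['wrist_torque'])"
```

```text
t: 27.7
tool_pos: [496.6, -209.6, 111.1]
ee_rot: [-2.113, 0.219, 2.112]
ft_force: [-1.3, 4.1, -1.5]
opening: 0.238
[ 496.62994604 -209.55272155  111.13779705] [-1.34757964  4.0820462  -1.46686149] [0.59340054 0.28843987 0.23613212]
```

The bent leg is now on the pin, at about 2 N of push. Keep riding over in small steps.

```bash
python3 -m crank '[0,0,-0.8,0,0,0,15, 0,0,-0.8,0,0,0,15, 0,0,-0.8,0,0,0,15, 0,0,-0.8,0,0,0,15, 0,0,-0.8,0,0,0,15, 0,0,0,0,0,0,15, 0,0,0,0,0,0,15, 0,0,0,0,0,0,15]'
python3 -c "
from h import *
s=read_state();print(s['tool_pos'],s['ft_force'],s['wrist_torque'])"
```

```text
t: 28.7
tool_pos: [500.8, -210.6, 111.3]
ee_rot: [-2.113, 0.22, 2.111]
ft_force: [1.0, 2.6, -2.9]
opening: 0.242
[ 500.8160091  -210.61709073  111.33732117] [ 1.02657778  2.62304787 -2.85813514] [ 0.59697546 -0.02820167  0.19651657]
```

```bash
python3 -m crank '[0.4,0,-0.8,0,0,0,15, 0,0,-0.8,0,0,0,15, 0,0,-0.8,0,0,0,15, 0,0,-0.8,0,0,0,15, 0,0,-0.8,0,0,0,15, 0,0,0,0,0,0,15, 0,0,0,0,0,0,15, 0,0,0,0,0,0,15]'
python3 -c "
from h import *
s=read_state();print(s['tool_pos'],s['ft_force'],s['wrist_torque'])"
```

```text
t: 29.7
tool_pos: [504.7, -211.4, 110.9]
ee_rot: [-2.113, 0.22, 2.111]
ft_force: [1.8, 3.0, -1.6]
opening: 0.237
[ 504.65817083 -211.43076776  110.89242728] [ 1.84137914  3.03605457 -1.60863462] [ 0.55314244 -0.2963197   0.23881852]
```

```bash
python3 -m crank '[0,0,-1,0,0,0,15, 0,0,-1,0,0,0,15, 0,0,-1,0,0,0,15, 0,0,-1,0,0,0,15, 0,0,-1,0,0,0,15, 0,0,0,0,0,0,15, 0,0,0,0,0,0,15, 0,0,0,0,0,0,15]'
python3 -c "
from h import *
s=read_state();print(s['tool_pos'],s['ft_force'],s['wrist_torque'])"
python3 -m crank '[0,0,-1,0,0,0,15, 0,0,-1,0,0,0,15, 0,0,-1,0,0,0,15, 0,0,0,0,0,0,15, 0,0,0,0,0,0,15, 0,0,0,0,0,0,15, 0,0,0,0,0,0,15, 0,0,0,0,0,0,15]'
python3 -c "
from h import *
s=read_state();print(s['tool_pos'],s['ft_force'],s['wrist_torque'])"
```

```text
t: 30.7
tool_pos: [509.4, -212.4, 110.8]
ee_rot: [-2.113, 0.22, 2.112]
ft_force: [2.2, 1.5, -1.8]
opening: 0.243
[ 509.38504647 -212.44906449  110.83159386] [ 2.15807052  1.50534796 -1.78376375] [ 0.39579317 -0.19883434  0.15210256]
t: 31.7
tool_pos: [512.2, -213.0, 110.8]
ee_rot: [-2.112, 0.22, 2.112]
ft_force: [0.3, 0.5, -1.0]
opening: 0.241
[ 512.1520109  -212.99319924  110.75793314] [ 0.25459084  0.52728815 -0.98000787] [0.32062721 0.05769774 0.10851487]
```

```bash
python3 -m crank '[0,0,-1,0,0,0,15, 0,0,-1,0,0,0,15, 0,0,0,0,0,0,15, 0,0,0,0,0,0,15, 0,0,0,0,0,0,15, 0,0,0,0,0,0,15, 0,0,0,0,0,0,15, 0,0,0,0,0,0,15]'
python3 - <<'E'
from h import *
px=np.array([.979,-.206,0])
F=[]
for _ in range(10): camera('side'); F.append(read_state()['ft_force'])
F=np.array(F);print((F@px).mean(),F.mean(0),F.std(0),read_state()['tool_pos'],read_state()['wrist_torque'])
E
```

```text
t: 32.7
tool_pos: [514.0, -213.3, 110.7]
ee_rot: [-2.112, 0.22, 2.112]
ft_force: [-0.5, 1.9, -2.3]
opening: 0.24
-1.405588978125167 [-0.83589398  2.85072219 -1.83973383] [0.49168625 0.45973333 0.38554129] [ 514.04651643 -213.3409812   110.70728031] [0.58258381 0.18580923 0.18409138]
```

The push is now slightly negative, just past the bulge centre. I'll ease back 0.8 mm, open, and withdraw upward.

```bash
python3 -m crank '[0,0,0.8,0,0,0,15, 0,0,0,0,0,0,15, 0,0,0,0,0,0,40, 0,0,0,0,0,0,40, 0,0,0,0,0,0,40, 0,0,0,0,0,0,40, 0,0,0,0,0,0,40, 0,0,0,0,0,0,40]'
python3 -m crank '[-5,0,0,0,0,0,40, -10,0,0,0,0,0,40, -20,0,0,0,0,0,40, -30,0,0,0,0,0,40, -30,0,0,0,0,0,40, -20,0,20,0,0,0,40, 0,0,40,0,0,0,40, 0,0,40,0,0,0,40]'
python3 -m crank '[0,50,20,0,0,0,40, 0,50,0,0,0,0,40, 0,50,0,0,0,0,40, 0,50,0,0,0,0,40, 0,50,0,0,0,0,40, 0,0,0,0,0,0,40, 0,0,0,0,0,0,40, 0,0,0,0,0,0,40]'
python3 - <<'E'
from h import *
a=avg('side',8);b=avg('top',8)
k=[crop(np.clip(x.astype(float)*1.2,0,255).astype(np.uint8),c,25,8) for x,c in((a,(305,155)),(b,(320,203)))]
cv2.imwrite('pics/c10.png',np.hstack(k))
for c,c0 in(('side',(305,155)),('top',(320,203))):
  for n,u,v in(('seat',0,0),('tip',42,0),('back',-88,8)):
    print(c,n,((proj(c,[576+.979*u+.206*v,-234.4-.206*u+.979*v,131.7])-np.array(c0)+25.5)*8).round(0))
E
```

```text
t: 34.2
tool_pos: [513.3, -213.2, 110.7]
ee_rot: [-2.112, 0.22, 2.112]
ft_force: [-0.3, 0.6, -0.0]
opening: 0.459
t: 35.2
tool_pos: [414.8, -192.5, 226.8]
ee_rot: [-2.114, 0.22, 2.111]
ft_force: [-0.3, -0.8, -0.2]
opening: 0.457
t: 36.2
tool_pos: [344.9, -431.9, 226.0]
ee_rot: [-2.113, 0.218, 2.113]
ft_force: [-0.4, 0.8, 0.5]
opening: 0.456
side seat [160. 201.]
side tip [ 78. 151.]
side back [325. 321.]
top seat [222. 177.]
top tip [244.  69.]
top back [152. 403.]
```

View pics/c10.png

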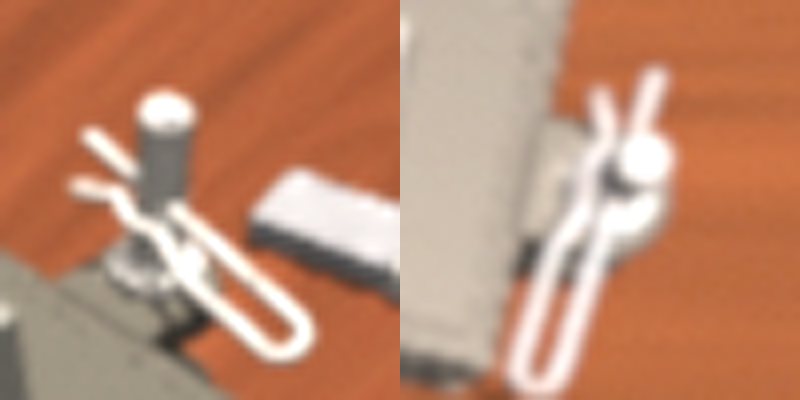

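The clip is through the pin with the bent leg snapped round it. The straight leg's tip shows beyond the pin at (90,132) in the side crop and (657,72) in the top crop. One numeric check of the seating depth:

```bash
python3 - <<'E'
from h import *
S=lambda x,y,c:(c[0]-25+x/8-.5,c[1]-25+y/8-.5)
T=tri(S(86,130,(305,155)),S(258,68,(320,203)));B=tri(S(300,352,(305,155)),S(135,394,(320,203)));P=tri(S(166,112,(305,155)),S(246,157,(320,203)))
print(T,B,P)
m=(T[0]+B[0])/2
for q in(T[0],B[0],m):
  v=q-np.array([576,-234.4,0]);print((v@[.979,-.206,0]).round(1),(v@[.206,.979,0]).round(1))
for c in('side','top'):
  print(c,[(r['point'],round(r['conf'],2)) for q in('clip_seat',) for r in pinpoint(q,c)])
  for z in(132,137): print(proj(c,[576,-234.4,z]))
E
```

```text
(array([ 616.1, -246.6,  139.6]), array([ 0.08,  0.01, -0.04, -0.07])) (array([ 496.8, -203.9,  118.2]), array([ 0.32,  0.04, -0.14, -0.31])) (array([ 576.9, -236. ,  169.9]), array([ 0.04,  0.01, -0.02, -0.04]))
41.8 -3.7
-83.8 13.5
-21.0 4.9
side [([278.8, 290.6], 0.92), ([231.7, 349.9], 0.76), ([300.1, 156.8], 0.73), ([311.8, 175.0], 0.34)]
[299.51404071 154.57663661]
[299.60993989 153.18456439]
top [([199.3, 255.2], 0.77), ([148.0, 251.6], 0.56), ([325.5, 202.7], 0.49)]
[322.20909296 199.5996749 ]
[322.52602109 199.31475941]
```

```bash
python3 -c "
from cell import *
print(close_job())"
```

```text
the job is handed in; nothing more can be done
None
```

The loose R-clip is through the cross-hole of the open pin and snapped home around it. I let go of it, withdrew the arm and handed the job in at about 37 s. No verdict was given.

**Grasp:** The first grasp closed on nothing, because the fingertips sat about 20 mm higher than I expected. I went about 18 mm deeper and the second grasp held.

**Insertion:** I found the hole by feel, sweeping the tip up the pin's face. The push peaked at about 10 N on first contact and was about 2 N at most in the readings taken while the bent leg rode over. I released the clip where the push along the hole was close to zero.

**Last checks:**
- **Seating:** The final pictures show the straight leg coming out on the far side and the bent leg around the pin. The tip measures 41.8 mm beyond the axis (42 expected), so the seat point is roughly on the axis. The middle of the clip suggests about 2 mm further in.
- **Tilt:** The camera estimate of the tilt, mostly the grip end drooping, is about 0.18 rad, close to the 0.2 rad limit. The hole's clearance should allow no more than about 0.1 rad, so I put the difference down to reading error.
- **Hole height:** The pictures put the hole at about 132 mm before insertion. By feel, the tip dropped in with the tool 3 to 7 mm higher than that implied, probably because the clip had sagged in the fingers.
- **Other items:** I ran no final check on the other pin, the tools or the can. No planned path went near them.

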